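# Close and lock a pressure cooker with the fingertips

## Task

Close the pressure cooker on the hob without taking hold of anything: with the fingertips, push the lid's long handle round its arc until it lies squarely over the pot's own handle, and only then push the red lock slide on the lid handle all the way in towards the lid. Push gently, so that the pot stays where it stands, do not pinch the handle or the slide or lift anything, and leave the pepper mill, the spice jar and the tin standing where they are.

Things in the scene. Friction and masses are not known exactly. Their poses are not given: they have to be found in the camera images.
- pot: steel pressure cooker, loose, about 3.2 kg, on the hob. Origin: centre of its underside, z up. Wall 180 mm across, lid 197 mm; lid flange 100 to 113 mm above the origin, dome to 125, black weight valve to 148. The pot's own black handle is fixed along its -x axis: 104 to 237 mm from the pot's axis, 30 wide, 68 to 95 mm above the origin. A short helper handle is on the +x side
- pot_handle_end (a point): outer end of the pot's own handle, 237 mm from the pot's axis, 82 mm above the origin of pot. Lower than 95 mm above that origin, fingertips that follow the closing lid handle would run into the pot's handle
- lid (a joint): turn of the lid about the pot's upright axis, rad: 0 = closed, lid handle straight above the pot handle, at a hard stop; positive = clockwise seen from above (lid handle on the pot's +y side; closing turns it anticlockwise). Range 0 to 1.3. It stays where it is left; friction 0.35 N m, that is 2 to 3 N on the handle
- lid_handle (a point): point inside the lid's black handle, on its middle line, 170 mm from the pot's axis and 120 mm above the origin of pot. Turns with the lid: -x points outward along the lid handle, z up. The lid handle reaches from 104 to 239 mm from the pot's axis, is 34 mm wide, and lies 106 to 134 mm above the origin of pot, 11 mm higher than the pot handle
- lock (a joint): travel of the red lock slide on top of the lid handle, m: 0 = open, 0.018 = locked (hard stop); grows as the slide is pushed along the handle inward, towards the lid's middle. Friction about 1.5 N; it stays where it is left.
- lock_tab (a point): top middle of the red lock slide. The thumb tab is 16 mm long along the handle, 18 mm wide and stands 14 mm above the handle's top; with the slide open the tab's middle is 150 mm from the pot's axis, locked 132 mm. Its frame turns with the lid: +x points inward, the way it is pushed to lock.
- mill: wooden pepper mill, loose, 58 mm across, 150 mm high, behind the pot to the left; origin at the centre of its underside. Leave it alone.
- spice: glass spice jar with a red cap, loose, 45 mm across, 106 mm high, at the front left of the hob; origin at the centre of its underside. Leave it alone.
- tin: food tin with a green label, loose, 58 mm across, 72 mm high, at the front left of the hob; origin at the centre of its underside. Leave it alone.

How it is judged:
On the way, in this order (a step that is already met when the one before it is completed fails the run):
1. the lid is turned fully closed, its handle over the pot's handle (value of joint lid below 0.05 rad), for 0.2 s.
2. the lock slide is pushed fully in (value of joint lock above 0.015 m and value of joint lid below 0.05 rad), for 0.2 s.
At the end, for the whole second after the job is handed in: The lid is closed (within 0.05 rad of its stop), the lock slide is in (at least 15 of its 18 mm), the pot stands at rest within 30 mm of where it stood with its handle end within 50 mm of where it was, and the mill, jar and tin stand upright within 20 mm of their places (all of step 2 and distance of pot from where it was at the start of the episode below 0.03 m and distance of pot_handle_end from where it was at the start of the episode below 0.05 m and angle between pot's own z axis and vertical below 0.05 rad and linear speed of pot below 0.01 m/s and distance of each of mill, spice, tin from where it was at the start of the episode below 0.02 m and angle between each of mill, spice, tin's own z axis and vertical below 0.1 rad); the robot touches nothing.
It fails at once if the lock slide is pushed in (over 8 mm) while the lid is still open (over 0.15 rad) (value of joint lock above 0.008 m and value of joint lid above 0.15 rad).
It fails at once if the pot is lifted over 15 mm, tipped over 0.15 rad or shoved over 40 mm (height (world z) of pot above 0.015 m or angle between pot's own z axis and vertical above 0.15 rad or distance of pot from where it was at the start of the episode above 0.04 m).
It fails at once if the pot, lid or lock is pushed with more than 25 N (contact force between the fingers and pot above 25 N).
It fails at once if the lid handle or the lock slide is taken between the fingers ((y of the grasp point in the frame of lid_handle between -0.012 and 0.012 m and x of the grasp point in the frame of lid_handle between -0.069 and 0.06 m and z of the grasp point in the frame of lid_handle between -0.03 and 0.024 m) or (y of the grasp point in the frame of lock_tab between -0.008 and 0.008 m and x of the grasp point in the frame of lock_tab between -0.008 and 0.008 m and z of the grasp point in the frame of lock_tab between -0.03 and 0.012 m)).
It fails at once if the mill, jar or tin is moved over 30 mm, lifted or knocked over (distance of any of mill, spice, tin from where it was at the start of the episode above 0.03 m or angle between any of mill, spice, tin's own z axis and vertical above 0.3 rad).
It also fails if it takes over 50 s, if anything falls off the work surface, if the arm or the gripper's body presses on something with over 40 N, if the wrist force passes 120 N, or if a joint passes its speed limit or range.

## Robot

A 7-joint arm with a two-finger parallel gripper is mounted at the origin on a cart in front of the work surface, level with it; the furniture and walls round the work are solid. World frame = base frame: x ahead of the robot, y to its left, z up, the work surface at z = 0. Lengths are in m, angles in rad, forces in N, time in s.
With the tool pointing down it reaches from about 0.4 to 0.85 m from the base axis. Payload 10.4 kg.
Tool frame: the origin (TCP) lies at the very end of the fingers, on their centre line; the grasp point (between the pads) lies 19 mm behind it; z points along the fingers, y is the line along which they close (so a half turn about z gives the same grasp; the last joint's range is limited). The gripper opens to 87 mm and grips with 3 to 60 N. Pads are 19 mm wide; open, the fingers measure 117 mm over their backs; the gripper's body (75 mm by 190 mm) begins 51 mm behind the grasp point.
Start: joints at [1.27, 0.332, -0.065, 1.46, 0.022, 1.35, -0.088], TCP at [0.171, -0.601, 0.223] pointing down, gripper open.
Joint ranges: [-2.6, 2.6], [-0.5, 2.12], [-1.47, 1.34], [0.16, 2.42], [-1.27, 4.41], [0.06, 2.06], [-2.6, 2.6]. Speed limits (rad/s): [2.22, 2.22, 2.79, 2.79, 3.14, 3.14, 3.14].

## Interface

Orientations are given as a unit quaternion [x, y, z, w].
In Python, from bench import r gives the robot as it stands.
- The arm moves only by the tool inch_along, called after ">>>" in YAML: its name, and indented under it one key for each argument. Schema: {"type":"object","properties":{"plan":{"type":"array","items":{"type":"array","prefixItems":[{"type":"array","items":{"type":"number"},"minItems":3,"maxItems":3},{"type":"number"},{"type":"number"}],"minItems":3,"maxItems":3},"minItems":1,"maxItems":12},"grip_force":{"type":"number"},"only":{"type":"string"},"quiet":{"type":"boolean"},"lines":{"type":"string"}},"required":["plan"],"additionalProperties":false}. plan is a list of rows, 1 to 12 of them, each written [[dx, dy, dz], turn, opening]: dx, dy, dz in a scale on which 1.0 is 0.8 m, then a turn about the tool's z in normalised numbers (1 is 60 degrees), then the finger opening in m; each row is the pose to reach, as a shift and turn from the pose commanded when the call began, along the tool's axes at that moment; what a row does not reach only later rows make up. A row lasts 1/10 s, in which the tool goes at most 0.05 m and 0.15 rad, less where a joint would pass 70% of its speed; a pose out of reach is approached as far as the arm can. The fingers move at their own pace and stop on an object; grip_force is the grip in N (left out, the last holds). Time passes only in rows, so rows that do not move let the fingers close. The tool returns the time, the measured TCP pose, the force, the opening and the grip force at its end. only (a regular expression) keeps the lines of the reply that match it, lines (a string "A,B") keeps lines A to B, and quiet returns only ok. No shift or turn number may pass 1 either way. Input that does not fit is refused with a message, and nothing moves.
- r.read_state(): the state, without advancing time (a new reading comes with each control period).
- r.camera(name): name is "scene" or "top" or "wrist"; returns a dict with "img" (400x640x3 uint8, red, green, blue), "fx", "fy", "cx", "cy" (pixels), "pose" (4x4, takes a point from camera to world coordinates). Camera axes: x right, y down, z forward; pixel columns grow to the right and rows downward; lengths in m; the calibration is good to about 2 mm. A picture is of the moment at which its call begins. There is no depth.
- r.close_job(): hands the job in; it is judged then, once.
Trained networks look in the newest picture that a camera, given by its name, has taken for a name from the list of things; names that differ only in an ending like _2 or _b are one class to them, and where a whole thing is asked for, a point or a joint stands for the part that bears it (a point fixed in the world has none). Each returns a list of dicts, best first, with "p" (0 to 1); they miss things now and then, are a little off and sometimes report something else, mostly with a low value. They report only what shows in the picture. A call takes as long as a camera call.
- r.recognise(camera, label): "position" ([column, row] as shares, 0 to 1, of the picture: columns of its width, rows of its height, amid what is visible of it).
- r.regions_of(camera, label): "pixels" (400x640 bool, what is visible of it) and "position" ([column, row] as shares, 0 to 1, of the picture: columns of its width, rows of its height, amid what is visible of it).
The state is a dict: "time": time; "joint_positions": joint angles; "joint_vel": joint speeds; "joint_torque": joint torques, N m; "ee_pos": TCP position; "eef_rot": TCP orientation; "ft_force": force on the tool from outside, world axes, zero at the start; "torque": the same for the moment, N m; "width": finger opening in m; "grip_force": force on a finger pad.
Only numpy, scipy, OpenCV 4.12 (cv2) and the standard library are available. Lean on these libraries where they do the work, as an engineer would, in place of code of your own. Each camera call takes 0.05 s, during which the arm holds its last target. There are 200 camera calls.

## Working session

There is one attempt and no reset: what is moved stays moved. The work goes in short steps, Python scripts to look and compute and a tool call to move; the robot and the scene stay as the last step left them, time stands still between calls to the robot, and variables do not carry over. Pictures are saved under pics/ and viewed, at most 10 in all, crops included, and the job is handed in when it is done.

```bash
mkdir -p pics; ls
```

Run:
```python
from bench import r
import cv2,numpy as np
s=r.read_state();print(s['ee_pos'],s['eef_rot'],s['width'],s['time'])
for n in("scene","top"):
    c=r.camera(n);cv2.imwrite(f"pics/{n}0.png",c["img"][:,:,::-1])
    print(n,c["fx"],c["cx"],c["cy"],np.round(c["pose"],4).tolist())
    for l in("pot","pot_handle_end","lid_handle","lock_tab","mill","spice","tin"):
        print(l,[(np.round(np.array(d["position"])*[640,400],1).tolist(),round(d["p"],2)) for d in r.recognise(n,l)[:2]])
```

```text
pics
[ 0.1712499  -0.60067889  0.22175571] [ 9.90370418e-01  1.38441065e-01 -1.45286777e-04 -6.96889991e-04] 0.08741582554540744 0.0
scene 423.2800504600864 322.67830847390223 192.913351691395 [[0.6976, -0.51, 0.5033, 0.1472], [-0.7165, -0.496, 0.4905, -0.3565], [-0.0005, -0.7028, -0.7114, 0.7077], [0.0, 0.0, 0.0, 1.0]]
pot [([377.5, 190.6], 0.79)]
pot_handle_end [([378.5, 191.3], 0.97), ([382.3, 180.4], 0.21)]
lid_handle [([384.7, 180.6], 0.97)]
lock_tab []
mill [([343.3, 131.5], 0.96)]
spice [([234.3, 241.5], 0.63)]
tin [([211.6, 211.8], 0.68), ([376.3, 193.1], 0.37)]
top 397.2428807806012 327.0621723599621 199.86805449037124 [[-0.0041, -0.9713, 0.2377, 0.3722], [-1.0, 0.0045, 0.0015, 0.0672], [-0.0025, -0.2377, -0.9713, 0.9218], [0.0, 0.0, 0.0, 1.0]]
pot [([359.8, 159.0], 0.64)]
pot_handle_end [([361.4, 156.0], 0.8)]
lid_handle [([359.8, 152.5], 0.64)]
lock_tab [([304.0, 289.7], 0.65), ([314.2, 176.8], 0.59)]
mill [([268.1, 114.8], 0.75)]
spice [([361.3, 158.5], 0.75), ([302.3, 288.4], 0.72)]
tin []
```

View pics/scene0.png

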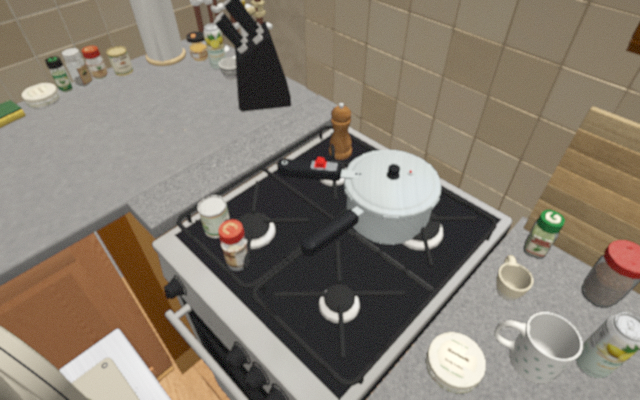

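View pics/top0.png

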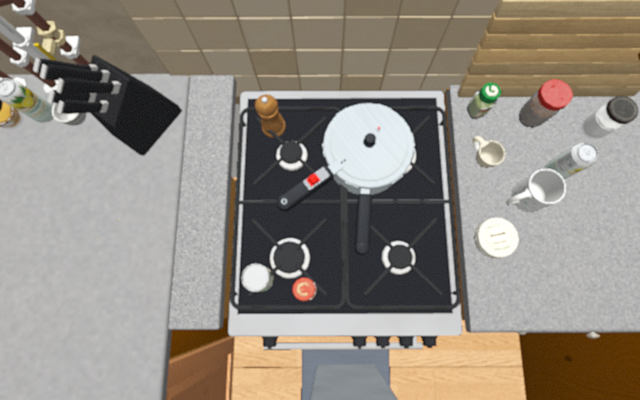

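The scene view shows the lid handle's end at (283,168), the red tab at (320,162), the pot handle's end at (308,245) and the valve at (394,171). In the top view the same points are at (284,204), (313,180), (362,249) and (369,140). The mill is at (270,115), the jar at (304,289) and the tin at (256,277). I'll zoom in for exact pixels.

Run:
```python
import cv2,numpy as np
a=cv2.imread("pics/scene0.png")[130:270,270:450];b=cv2.imread("pics/top0.png")[95:265,245:425]
for im,o,n in((a,(270,130),"s"),(b,(245,95),"t")):
    k=4 if n=="s" else 3.5
    big=cv2.resize(im,None,fx=k,fy=k,interpolation=cv2.INTER_CUBIC)
    for x in range(0,im.shape[1],20):cv2.putText(big,str(x+o[0]),(int(x*k),10),0,.35,(0,255,255));cv2.line(big,(int(x*k),12),(int(x*k),big.shape[0]),(0,255,255),1) if x%20==0 and x%40==0 else None
    for y in range(0,im.shape[0],20):cv2.putText(big,str(y+o[1]),(0,int(y*k)+4),0,.35,(0,255,0));cv2.line(big,(25,int(y*k)),(big.shape[1],int(y*k)),(0,255,0),1) if y%40==0 else None
    cv2.imwrite(f"pics/z_{n}.png",big)
    h=cv2.cvtColor(im,cv2.COLOR_BGR2HSV);m=((h[...,0]<8)|(h[...,0]>172))&(h[...,1]>150)&(h[...,2]>100)
    n_,l,st,c=cv2.connectedComponentsWithStats(m.astype(np.uint8))
    print(n,[(np.round(c[i]+o,1).tolist(),int(st[i,4])) for i in range(1,n_)])
```

```text
s [([320.2, 161.5], 104)]
t [([312.3, 178.8], 90)]
```

View pics/z_s.png

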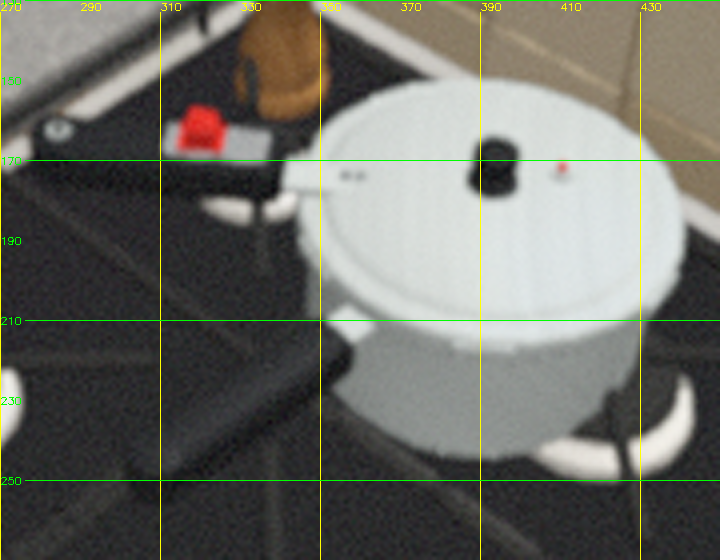

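View pics/z_t.png

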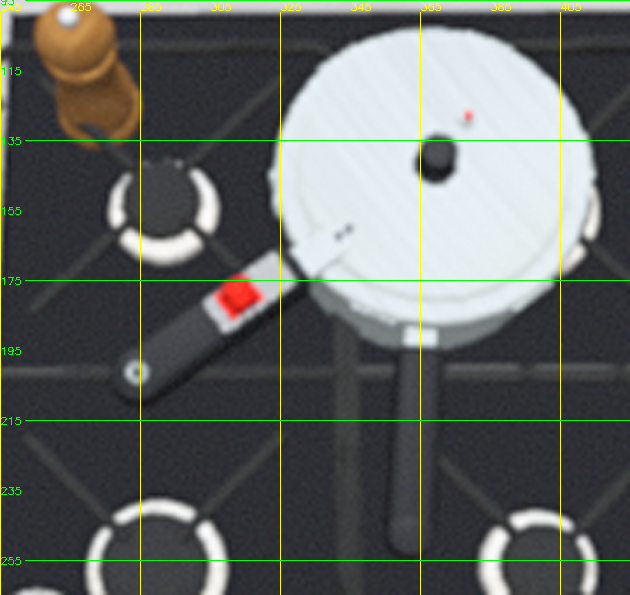

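The crops give matching points. Ring at the lid handle's end: scene (284.8,162.5), top (284.2,201). Valve top: (394,167) and (369.5,138). Pot handle end: (306,247) and (361,251).

Create h.py:
```python
import numpy as np
def ray(c,p):
    d=np.array([(p[0]-c["cx"])/c["fx"],(p[1]-c["cy"])/c["fy"],1]);P=np.array(c["pose"]);d=P[:3,:3]@d
    return P[:3,3],d/np.linalg.norm(d)
def tri(*rs):
    A=sum(np.eye(3)-np.outer(d,d) for o,d in rs);b=sum((np.eye(3)-np.outer(d,d))@o for o,d in rs)
    x=np.linalg.solve(A,b);return x,max(np.linalg.norm((np.eye(3)-np.outer(d,d))@(x-o)) for o,d in rs)
def at(c,p,z):
    o,d=ray(c,p);return o+d*(z-o[2])/d[2]
```

Run:
```python
from bench import r
from h import *
s=r.camera("scene");t=r.camera("top")
for n,a,b in(("tab",(320.2,161.5),(312.3,178.8)),("valve",(394,167),(369.5,138)),("ring",(284.8,162.5),(284.2,201)),("phend",(306,247),(361,251)),
 ("mill top",(341,104),(266,99)),("spice top",(232,228),(304,288)),("tin top",(213,203),(256,272))):
    x,e=tri(ray(s,a),ray(t,b));print(n,x.round(4),round(e,4))
# lid disc rim in top: z at flange .113
for p in((323.5,150),(414.5,147),(369,103)):print(at(t,p,.113).round(4))
print("pot handle top z.095", at(t,(364,215),.095).round(4),at(t,(361.5,248),.095).round(4))
```

```text
tab [0.6071 0.0985 0.1433] 0.0001
valve [ 0.6944 -0.0207  0.1467] 0.0
ring [0.5627 0.1562 0.1334] 0.0005
phend [ 0.4662 -0.0025  0.085 ] 0.0002
mill top [0.7803 0.1983 0.1523] 0.0018
spice top [0.3905 0.1152 0.1058] 0.0005
tin top [0.4208 0.2204 0.0735] 0.0037
[0.6812 0.0757 0.113 ]
[ 0.6871 -0.1214  0.113 ]
[ 0.792  -0.0259  0.113 ]
pot handle top z.095 [ 0.5411 -0.0098  0.095 ] [ 0.4711 -0.0028  0.095 ]
```

Heights check out: tab about 0.143, valve 0.147, handle end 0.085, so the pot's origin is at z≈0. The pot axis is near (0.693,-0.021), the pot handle points at azimuth ≈175° and the lid handle at ≈126.5°, so lid ≈0.85 rad. I'll close the fingers and move above the clockwise side of the lid handle, staying high.

Careful with the scale: shifts go in shares of 0.8 m and turns go in shares of 60 degrees. That gives: 0.42 m / 0.8 = 0.525, -0.4 m / 0.8 = -0.5, -0.36 rad / 1.0472 = -0.3438.

>>> inch_along:
  plan:
    - [[0.0438, -0.0413, 0], -0.0286, 0]
    - [[0.0875, -0.0838, 0], -0.0573, 0]
    - [[0.1313, -0.125, 0], -0.0955, 0]
    - [[0.175, -0.1675, 0], -0.1432, 0]
    - [[0.2188, -0.2088, 0], -0.191, 0]
    - [[0.2625, -0.25, 0], -0.2387, 0]
    - [[0.3063, -0.2925, 0], -0.2865, 0]
    - [[0.35, -0.3338, 0], -0.3438, 0]
    - [[0.3938, -0.375, 0], -0.3438, 0]
    - [[0.4375, -0.4175, 0], -0.3438, 0]
    - [[0.4813, -0.4588, 0], -0.3438, 0]
    - [[0.525, -0.5, 0], -0.3438, 0]
  grip_force: 5

```text
time: 2.1
ee_pos: [0.4663, -0.0995, 0.223]
eef_rot: [0.95, 0.313, 0.0, 0.001]
ft_force: [2.0, -0.1, -0.1]
width: 0.0027
grip_force: 0.0
```

```bash
python3 -c "
from bench import r;s=r.read_state();print(s['joint_positions'],s['eef_rot'])"
```

```text
[ 0.71504753  0.03865558 -0.60815066  1.8099928   0.02362281  1.29895661
 -0.83235157] [9.49624686e-01 3.13388895e-01 3.09488398e-04 5.09980813e-04]
```

To row units: 0.277 m / 0.8 = 0.3463, 0.16 m / 0.8 = 0.2.

>>> inch_along:
  plan:
    - [[0.05, -0.0213, 0], 0, 0]
    - [[0.1, -0.0425, 0], 0, 0]
    - [[0.15, -0.0638, 0], 0, 0]
    - [[0.2, -0.085, 0], 0, 0]
    - [[0.25, -0.1063, 0], 0, 0]
    - [[0.3, -0.1275, 0], 0, 0]
    - [[0.3463, -0.1488, 0], 0, 0]
    - [[0.3463, -0.1488, 0.025], 0, 0]
    - [[0.3463, -0.1488, 0.05], 0, 0]
    - [[0.3463, -0.1488, 0.075], 0, 0]
    - [[0.3463, -0.1488, 0.075], 0, 0]

```text
time: 3.2
ee_pos: [0.616, 0.1586, 0.1597]
eef_rot: [0.95, 0.314, -0.002, -0.0]
ft_force: [0.2, 0.1, -1.3]
width: 0.0006
grip_force: 0.0
```

Run:
```python
from bench import r
import cv2,numpy as np
print(r.read_state()['joint_positions'])
a=r.camera("scene")["img"][90:270,230:450];b=r.camera("top")["img"][60:260,220:440]
cv2.imwrite("pics/a1.png",cv2.resize(np.vstack([a,b])[:,:,::-1],None,fx=1.5,fy=1.5))
```

```text
[ 0.21125009  0.49829071 -0.72810033  1.47576347  0.33560225  1.29990093
 -1.48062603]
```

View pics/a1.png

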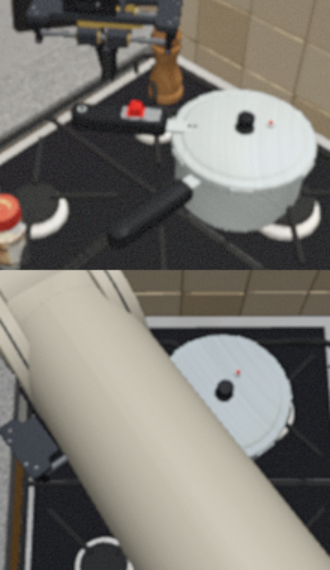

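The scene view shows the closed fingers behind the lid handle on its clockwise side, near (108,65) in the crop, clear of the mill. In the top view the arm hides the handle. I'll lower to z≈0.113.

To row units: 0.047 m / 0.8 = 0.0588, 0.03 m / 0.8 = 0.0375.

>>> inch_along:
  plan:
    - [[0, 0, 0.0188], 0, 0]
    - [[0, 0, 0.0375], 0, 0]
    - [[0, 0, 0.0588], 0, 0]
    - [[0, 0, 0.0588], 0, 0]
    - [[-0.0063, 0, 0.0588], 0, 0]
    - [[-0.0125, 0, 0.0588], 0, 0]
    - [[-0.0188, 0, 0.0588], 0, 0]
    - [[-0.025, 0, 0.0588], 0, 0]
    - [[-0.025, 0, 0.0588], 0, 0]

```text
time: 4.2
ee_pos: [0.6011, 0.147, 0.1161]
eef_rot: [0.95, 0.313, 0.0, 0.0]
ft_force: [-0.2, -0.0, -0.4]
width: 0.0004
grip_force: 0.0
```

To row units: -0.0944 m / 0.8 = -0.118, -0.0761 m / 0.8 = -0.0951, -0.05 rad / 1.0472 = -0.0477.

>>> inch_along:
  plan:
    - [[-0.0119, -0.0013, 0], -0.0477, 0]
    - [[-0.0238, -0.0025, 0], -0.0955, 0]
    - [[-0.0359, -0.0025, 0], -0.1432, 0]
    - [[-0.0479, -0.002, 0], -0.191, 0]
    - [[-0.06, -0.0009, 0], -0.2387, 0]
    - [[-0.0718, 0.0006, 0], -0.2865, 0]
    - [[-0.0838, 0.0029, 0], -0.3342, 0]
    - [[-0.0951, 0.0056, 0], -0.382, 0]
    - [[-0.1063, 0.009, 0], -0.4297, 0]
    - [[-0.118, 0.0129, 0], -0.4775, 0]
    - [[-0.118, 0.0129, 0], -0.4775, 0]

```text
time: 5.3
ee_pos: [0.5314, 0.0819, 0.1158]
eef_rot: [0.843, 0.539, -0.0, 0.0]
ft_force: [0.9, -0.1, -0.5]
width: 0.0001
grip_force: 0.0
```

Run:
```python
from bench import r
import cv2,numpy as np
print(r.read_state()['joint_positions'])
a=r.camera("scene")["img"][90:270,230:450]
cv2.imwrite("pics/a2.png",cv2.resize(a[:,:,::-1],None,fx=3,fy=3,interpolation=cv2.INTER_CUBIC))
```

```text
[ 0.49172382  0.34784772 -0.85386506  1.78752732  0.2882739   1.13645315
 -0.88904173]
```

View pics/a2.png

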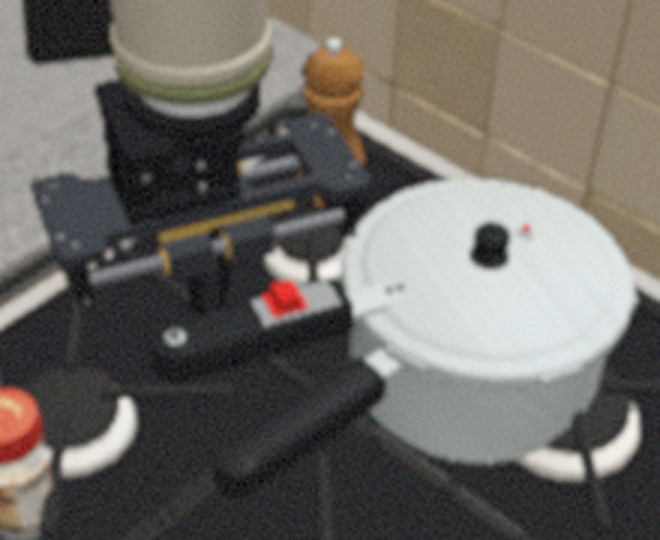

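The lid handle has followed round: its ring is now at crop (175,337), the pot hasn't shifted and the fingers are well above the pot handle. I'll continue to just short of the stop.

To row units: -0.0574 m / 0.8 = -0.0718, -0.0007 m / 0.8 = -0.0009, -0.25 rad / 1.0472 = -0.2387.

>>> inch_along:
  plan:
    - [[-0.0119, -0.0013, 0], -0.0477, 0]
    - [[-0.0238, -0.0025, 0], -0.0955, 0]
    - [[-0.0359, -0.0025, 0], -0.1432, 0]
    - [[-0.0479, -0.002, 0], -0.191, 0]
    - [[-0.0538, -0.0015, 0], -0.2149, 0]
    - [[-0.06, -0.0009, 0], -0.2387, 0]
    - [[-0.0656, 0, 0], -0.2626, 0]
    - [[-0.0718, 0.0006, 0], -0.2865, 0]
    - [[-0.0718, 0.0006, 0], -0.2865, 0]

```text
time: 6.25
ee_pos: [0.5081, 0.0307, 0.1157]
eef_rot: [0.753, 0.658, 0.0, 0.0]
ft_force: [-1.2, -0.3, 0.2]
width: 0.0006
grip_force: 0.0
```

Run:
```python
from bench import r
import cv2,numpy as np
a=r.camera("scene")["img"][90:270,230:450];b=r.camera("top")["img"][95:265,245:425]
cv2.imwrite("pics/a3.png",cv2.resize(a[:,:,::-1],None,fx=3,fy=3,interpolation=cv2.INTER_CUBIC))
```

```text
(no output)
```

View pics/a3.png

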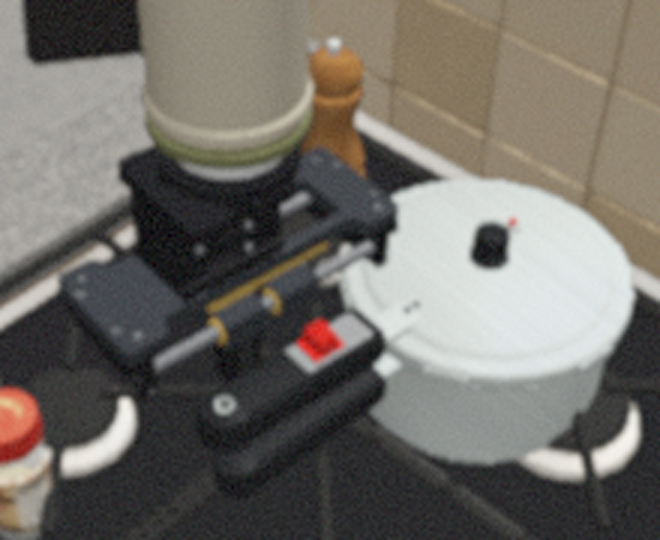

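The lid handle lies almost above the pot handle, with its ring at crop (225,404). I'll nudge the last few mm in small steps.

To row units: -0.006 m / 0.8 = -0.0075, -0.004 m / 0.8 = -0.005, -0.03 rad / 1.0472 = -0.0286.

>>> inch_along:
  plan:
    - [[-0.0025, 0, 0], -0.0095, 0]
    - [[-0.005, 0, 0], -0.0191, 0]
    - [[-0.0075, 0, 0], -0.0286, 0]
    - [[-0.0075, 0, 0], -0.0286, 0]

```text
time: 6.75
ee_pos: [0.507, 0.0244, 0.1154]
eef_rot: [0.743, 0.67, -0.0, -0.0]
ft_force: [-1.2, 0.3, 0.2]
width: 0.0009
grip_force: 0.5
```

Create m.py:
```python
from bench import r
from h import *
import cv2,sys
s=r.camera("scene");im=s["img"][:,:,::-1].copy();cv2.imwrite(sys.argv[1],im)
h=cv2.cvtColor(im,cv2.COLOR_BGR2HSV);m=((h[...,0]<8)|(h[...,0]>172))&(h[...,1]>150)&(h[...,2]>100)
m[:,:290]=0;m[:140]=0;m[:,360:]=0;m[235:]=0
ys,xs=np.nonzero(m);p=at(s,(xs.mean(),ys.mean()),.1435);d=p-[.6938,-.021,0]
print("tab",p.round(4),len(xs),"dist",np.hypot(*d[:2]).round(4),"az",np.degrees(np.arctan2(d[1],d[0])).round(2))
g=im[195:250,285:340].astype(float).mean(2)
y,x=np.unravel_index(g[10:45,5:].argmax(),(35,50));w=g[y+10-3:y+14,max(x+5-3,0):x+9];w=np.clip(w-90,0,None);Y,X=np.mgrid[:w.shape[0],:w.shape[1]]
q=((X*w).sum()/w.sum()+285+max(x+2,0),(Y*w).sum()/w.sum()+195+y+7)
p=at(s,q,.134);d=p-[.6938,-.021,0];print("ring",q,p.round(4),"az",np.degrees(np.arctan2(d[1],d[0])).round(2))
```

```bash
python3 m.py pics/s4.png
```

```text
tab [ 0.5444 -0.0064  0.1435] 119 dist 0.1501 az 174.44
ring (np.float64(307.95615993505174), np.float64(227.04830525674853)) [ 0.4743 -0.0014  0.134 ] az 174.9
```

To row units: -0.003 m / 0.8 = -0.0038, -0.002 m / 0.8 = -0.0025, -0.01 rad / 1.0472 = -0.0095.

>>> inch_along:
  plan:
    - [[-0.0025, 0, 0], -0.0095, 0]
    - [[-0.0038, 0, 0], -0.0095, 0]
    - [[-0.0038, 0, 0], -0.0095, 0]

```text
time: 7.1
ee_pos: [0.5067, 0.0218, 0.1155]
eef_rot: [0.739, 0.673, 0.0, -0.0]
ft_force: [-1.4, 2.7, -0.7]
width: 0.0004
grip_force: 1.5
```

```bash
python3 m.py pics/s5.png
```

```text
tab [ 0.5444 -0.0087  0.1435] 119 dist 0.1499 az 175.28
ring (np.float64(331.07134199134197), np.float64(209.4992207792208)) [ 0.5332 -0.0018  0.134 ] az 173.2
```

>>> inch_along:
  plan:
    - [[-0.0013, 0, 0], 0, 0]
    - [[-0.0025, 0, 0], 0, 0]
    - [[-0.0025, 0, 0], 0, 0]

```text
time: 7.45
ee_pos: [0.5065, 0.0198, 0.1155]
eef_rot: [0.739, 0.673, -0.0, -0.0]
ft_force: [-2.4, 5.4, -1.2]
width: 0.0009
grip_force: 2.1
```

```bash
python3 m.py pics/s6.png
```

```text
tab [ 0.5445 -0.01    0.1435] 119 dist 0.1497 az 175.8
ring (np.float64(310.10028985507245), np.float64(228.81855072463767)) [ 0.4741 -0.007   0.134 ] az 176.36
```

The force has risen to 5 N, so the lid is at its stop (tab azimuth 175.8°, next to the pot handle's ≈175.3°). I'll back off, lift, and move behind the tab.

>>> inch_along:
  plan:
    - [[0.0075, 0, 0], 0, 0]
    - [[0.015, 0, 0], 0, 0]
    - [[0.015, 0, -0.0313], 0, 0]
    - [[0.015, 0, -0.0688], 0, 0]
    - [[0, 0, -0.0688], 0, 0]
    - [[-0.0175, 0, -0.0688], 0, 0]
    - [[-0.0331, 0.0038, -0.0688], 0, 0]
    - [[-0.0331, 0.0038, -0.0688], 0, 0]

```text
time: 8.3
ee_pos: [0.5073, -0.0094, 0.1701]
eef_rot: [0.74, 0.672, -0.0, 0.0]
ft_force: [-0.2, -0.4, -0.3]
width: 0.0004
grip_force: 0.0
```

```bash
python3 m.py pics/s7.png
```

Run:
```python
import cv2
cv2.imwrite("pics/s7z.png",cv2.resize(cv2.imread("pics/s7.png")[120:270,250:450],None,fx=3.5,fy=3.5,interpolation=cv2.INTER_CUBIC))
```

```text
tab [ 0.5445 -0.01    0.1435] 119 dist 0.1497 az 175.8
ring (np.float64(310.093253968254), np.float64(228.84603174603174)) [ 0.474 -0.007  0.134] az 176.37
```

View pics/s7z.png

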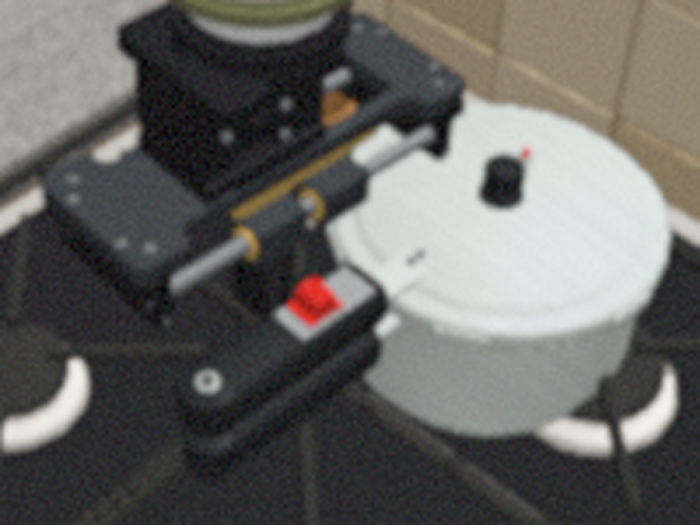

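The lid handle (ring at crop (208,380)) lies over the pot handle, the tab is at (313,300), and the pot has barely moved. Next I'll lower behind the tab and push inward.

To row units: 0.03 m / 0.8 = 0.0375, 0.015 m / 0.8 = 0.0188.

>>> inch_along:
  plan:
    - [[0, 0, 0.0188], 0, 0]
    - [[0, 0, 0.0375], 0, 0]
    - [[0, 0, 0.0375], 0, 0]
    - [[0, 0.0063, 0.0375], 0, 0]
    - [[0, 0.0125, 0.0375], 0, 0]
    - [[0, 0.0188, 0.0375], 0, 0]
    - [[0, 0.0225, 0.0375], 0, 0]
    - [[0, 0.0263, 0.0375], 0, 0]
    - [[0, 0.0263, 0.0375], 0, 0]

```text
time: 9.25
ee_pos: [0.5284, -0.0089, 0.1406]
eef_rot: [0.739, 0.673, 0.0, 0.0]
ft_force: [0.5, 0.0, 0.2]
width: 0.0004
grip_force: 0.0
```

```bash
python3 m.py pics/s8.png
```

```text
tab [ 0.5471 -0.0144  0.1435] 52 dist 0.1469 az 177.42
ring (np.float64(310.08787313432833), np.float64(228.83526119402984)) [ 0.474 -0.007  0.134] az 176.36
```

To row units: 0.01 m / 0.8 = 0.0125, 0.008 m / 0.8 = 0.01.

>>> inch_along:
  plan:
    - [[0, 0.0038, 0], 0, 0]
    - [[0, 0.0075, 0], 0, 0]
    - [[0, 0.01, 0], 0, 0]
    - [[0, 0.0125, 0], 0, 0]
    - [[0, 0.0125, 0], 0, 0]

```text
time: 9.8
ee_pos: [0.5382, -0.0098, 0.1405]
eef_rot: [0.739, 0.673, 0.0, 0.0]
ft_force: [0.9, 0.4, -0.4]
width: 0.0003
grip_force: 0.1
```

```bash
python3 m.py pics/s9.png
```

Run:
```python
import cv2
cv2.imwrite("pics/s9z.png",cv2.resize(cv2.imread("pics/s9.png")[150:270,270:410],None,fx=4.5,fy=4.5,interpolation=cv2.INTER_CUBIC))
```

```text
tab [ 0.5562 -0.0161  0.1435] 41 dist 0.1377 az 177.98
ring (np.float64(310.0922619047619), np.float64(228.83203125)) [ 0.4741 -0.007   0.134 ] az 176.36
```

View pics/s9z.png

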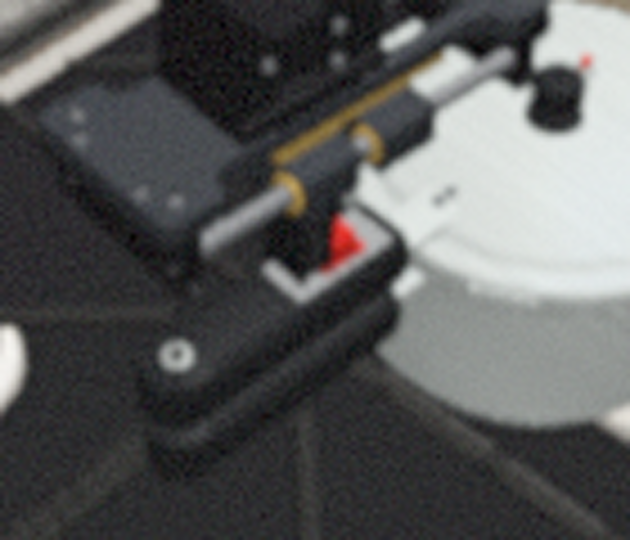

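The slide is moving: its tab is now at crop (345,245), about 9 mm further in. The lid ring hasn't moved.

To row units: 0.007 m / 0.8 = 0.0088, 0.006 m / 0.8 = 0.0075.

>>> inch_along:
  plan:
    - [[0, 0.0025, 0], 0, 0]
    - [[0, 0.005, 0], 0, 0]
    - [[0, 0.0075, 0], 0, 0]
    - [[0, 0.0088, 0], 0, 0]
    - [[0, 0.0088, 0], 0, 0]

```text
time: 10.35
ee_pos: [0.5452, -0.0105, 0.1405]
eef_rot: [0.739, 0.673, 0.0, 0.0]
ft_force: [-0.2, 0.7, -0.1]
width: 0.0006
grip_force: 0.2
```

```bash
python3 m.py pics/s10.png
```

```text
tab [ 0.5632 -0.0167  0.1435] 44 dist 0.1307 az 178.09
ring (np.float64(310.10545998504114), np.float64(228.8464846671653)) [ 0.4741 -0.0071  0.134 ] az 176.37
```

>>> inch_along:
  plan:
    - [[0, 0.0013, 0], 0, 0]
    - [[0, 0.0025, 0], 0, 0]
    - [[0, 0.0025, 0], 0, 0]

```text
time: 10.7
ee_pos: [0.5458, -0.0106, 0.1404]
eef_rot: [0.739, 0.674, -0.001, -0.001]
ft_force: [-8.5, 1.0, 4.6]
width: 0.0004
grip_force: 4.0
```

```bash
python3 m.py pics/s11.png
```

```text
tab [ 0.5643 -0.0167  0.1435] 40 dist 0.1295 az 178.1
ring (np.float64(310.0984369184965), np.float64(228.84908820245627)) [ 0.474  -0.0071  0.134 ] az 176.37
```

At 8.5 N the slide has hit its hard stop. I'll back off, lift clear and check.

To row units: 0.14 m / 0.8 = 0.175, -0.12 m / 0.8 = -0.15.

>>> inch_along:
  plan:
    - [[0, -0.0025, 0], 0, 0]
    - [[0, -0.015, 0], 0, 0]
    - [[0, -0.015, -0.0375], 0, 0]
    - [[0, -0.015, -0.0875], 0, 0]
    - [[0.0375, -0.015, -0.125], 0, 0]
    - [[0.0875, -0.015, -0.15], 0, 0]
    - [[0.1375, -0.015, -0.15], 0, 0]
    - [[0.175, -0.015, -0.15], 0, 0]
    - [[0.175, -0.015, -0.15], 0, 0]
    - [[0.175, -0.015, -0.15], 0, 0]

```text
time: 11.75
ee_pos: [0.5477, 0.1302, 0.2605]
eef_rot: [0.739, 0.674, -0.0, 0.0]
ft_force: [-0.4, -0.0, -0.4]
width: 0.0002
grip_force: 0.0
```

```bash
python3 m.py pics/s12.png
```

Run:
```python
import cv2
cv2.imwrite("pics/s12z.png",cv2.resize(cv2.imread("pics/s12.png")[80:280,190:450],None,fx=3,fy=3,interpolation=cv2.INTER_CUBIC))
```

```text
tab [ 0.56   -0.0114  0.1435] 120 dist 0.1341 az 175.89
ring (np.float64(310.09367346938774), np.float64(228.83897959183673)) [ 0.474 -0.007  0.134] az 176.36
```

View pics/s12z.png

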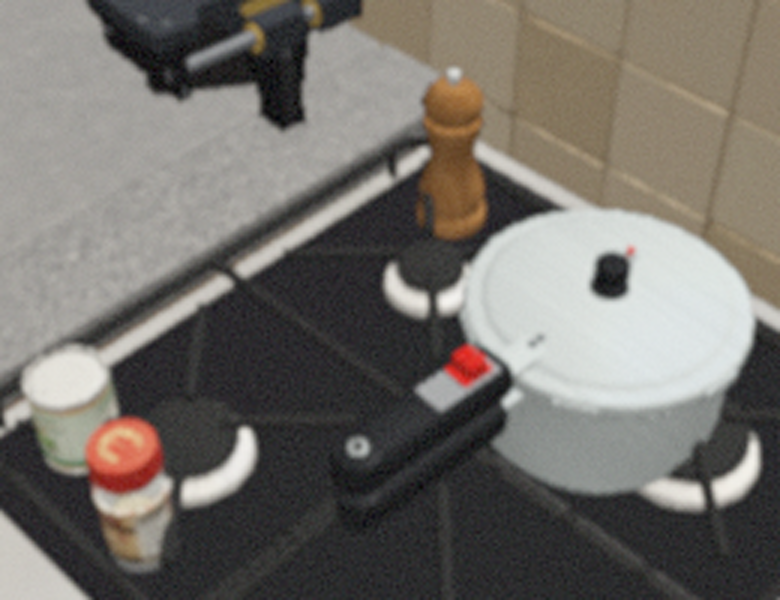

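The view shows the lid closed over the pot handle, with the tab at crop (468,365). The mill, jar and tin stand untouched and the gripper is clear. The measured travel of 15.6 mm is near the 15 mm limit, so I'll check it with the top camera.

Run:
```python
from bench import r
from h import *
import cv2
t=r.camera("top");im=t["img"][:,:,::-1].copy();cv2.imwrite("pics/t13.png",im)
h=cv2.cvtColor(im,cv2.COLOR_BGR2HSV);m=((h[...,0]<8)|(h[...,0]>172))&(h[...,1]>150)&(h[...,2]>100)
m[:140]=0;m[230:]=0;m[:,:330]=0;m[:,400:]=0
ys,xs=np.nonzero(m);print(len(xs),xs.mean(),ys.mean())
for n,p in(("now",(xs.mean(),ys.mean())),("init",(312.3,178.8))):
    q=at(t,p,.1435);print(n,q.round(4),np.hypot(*(q[:2]-[.6938,-.021])).round(4))
s=r.camera("scene");i=s["img"]
a=cv2.imread("pics/s7.png");b=cv2.imread("pics/s12.png")
# tab shift by template matching (subpixel by upscaling)
T=cv2.resize(a[195:218,328:352],None,fx=8,fy=8,interpolation=cv2.INTER_CUBIC)
B=cv2.resize(b[175:230,315:375],None,fx=8,fy=8,interpolation=cv2.INTER_CUBIC)
R=cv2.matchTemplate(B,T,cv2.TM_CCOEFF_NORMED);_,v,_,l=cv2.minMaxLoc(R)
d=np.array(l)/8+[315-328,175-195];print(v,d,(at(s,np.array([340,206])+d,.141)-at(s,(340,206),.141)).round(4))
```

```text
0 nan nan
now [nan nan nan] nan
init [0.6072 0.0984 0.1435] 0.1475
0.7409555912017822 [ 5.75 -4.  ] [ 0.0148 -0.0008  0.    ]<stdin>:7: RuntimeWarning: Mean of empty slice.
  ret = ret.dtype.type(ret / rcount)
<stdin>:8: RuntimeWarning: Mean of empty slice.
```

The arm hides the tab from the top camera. I'll press the slide once more, gently, to make sure it's at the stop.

To row units: -0.14 m / 0.8 = -0.175, -0.12 m / 0.8 = -0.15.

>>> inch_along:
  plan:
    - [[-0.05, -0.0038, 0], 0, 0]
    - [[-0.1, -0.0038, 0], 0, 0]
    - [[-0.15, -0.0038, 0.025], 0, 0]
    - [[-0.175, -0.0038, 0.0625], 0, 0]
    - [[-0.175, -0.0038, 0.1063], 0, 0]
    - [[-0.175, -0.0038, 0.1488], 0, 0]
    - [[-0.175, -0.0038, 0.1488], 0, 0]
    - [[-0.175, 0.005, 0.1488], 0, 0]
    - [[-0.175, 0.01, 0.1488], 0, 0]
    - [[-0.175, 0.0125, 0.1488], 0, 0]
    - [[-0.175, 0.0125, 0.1488], 0, 0]

```text
time: 13.0
ee_pos: [0.5456, -0.0103, 0.1426]
eef_rot: [0.739, 0.674, 0.0, 0.0]
ft_force: [-1.6, -0.2, 0.4]
width: 0.0006
grip_force: 0.6
```

>>> inch_along:
  plan:
    - [[0, 0.0013, 0], 0, 0]
    - [[0, 0.0025, 0], 0, 0]
    - [[0, 0.0025, 0], 0, 0]

```text
time: 13.3
ee_pos: [0.5459, -0.0103, 0.1417]
eef_rot: [0.739, 0.674, -0.001, -0.001]
ft_force: [-8.1, 0.7, 4.8]
width: 0.0002
grip_force: 4.3
```

>>> inch_along:
  plan:
    - [[0, 0.0013, 0], 0, 0]
    - [[0, 0.0013, 0], 0, 0]
    - [[0, 0.0013, 0], 0, 0]

```text
time: 13.6
ee_pos: [0.546, -0.0103, 0.1415]
eef_rot: [0.739, 0.674, -0.002, -0.001]
ft_force: [-13.9, 1.2, 7.5]
width: 0.0005
grip_force: 6.6
```

```bash
python3 m.py pics/s14.png
```

```text
tab [ 0.5631 -0.0169  0.1435] 42 dist 0.1308 az 178.22
ring (np.float64(310.10382615156016), np.float64(228.85661218424963)) [ 0.474  -0.0071  0.134 ] az 176.37
```

It's firmly at the stop: 14 N gives no further travel, and the pot and lid haven't moved. I'll retreat and hand in.

To row units: 0.14 m / 0.8 = 0.175, -0.12 m / 0.8 = -0.15.

>>> inch_along:
  plan:
    - [[0, -0.0038, 0], 0, 0]
    - [[0, -0.0175, 0], 0, 0]
    - [[0, -0.0175, -0.0375], 0, 0]
    - [[0, -0.0175, -0.0875], 0, 0]
    - [[0.0375, -0.0175, -0.125], 0, 0]
    - [[0.0875, -0.0175, -0.15], 0, 0]
    - [[0.1375, -0.0175, -0.15], 0, 0]
    - [[0.175, -0.0175, -0.15], 0, 0]
    - [[0.175, -0.0175, -0.15], 0, 0]
    - [[0.175, -0.0175, -0.15], 0, 0]

```text
time: 14.65
ee_pos: [0.5467, 0.1304, 0.2616]
eef_rot: [0.739, 0.674, 0.0, 0.0]
ft_force: [0.5, 0.2, 0.4]
width: 0.0005
grip_force: 0.0
```

```bash
python3 m.py pics/s15.png; python3 -c "
from bench import r
print(r.close_job())"
```

```text
tab [ 0.5598 -0.0114  0.1435] 118 dist 0.1343 az 175.91
ring (np.float64(310.08352052276905), np.float64(228.83030426791913)) [ 0.4741 -0.007   0.134 ] az 176.36
the job is handed in; nothing more can be done
None
```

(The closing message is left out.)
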